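Load the battery tester and latch its gate

TASK

Take the middle-width one of the three battery packs from the charging dock, stand it upright on the rubber mat and let go to change your hold, then lower it upright into the tester's bay between the two cheeks, setting it down both times rather than dropping it, while the gate is still open. Then push the tester's gate fully shut until it seats on its catch, flush with its posts. Leave the other two packs in the dock and everything else on the bench where it is.

Things in the scene. Friction and masses are not known exactly. Their poses are not given: they have to be found in the camera images.
- pack_mid: upright grey plastic battery pack with a black band near its foot and two brass contacts on top, 58 mm wide (its x) x 40 thick (its y) x 100 high, about 0.35 kg; origin at the centre of its underside, z up. It starts standing on the floor of a dock slot; this is the middle-width pack, the one to load. It grips well on either pair of sides (40 or 58 mm apart)
- pack_narrow: upright grey plastic battery pack with a black band near its foot and two brass contacts on top, 46 mm wide (its x) x 40 thick (its y) x 100 high, about 0.28 kg; origin at the centre of its underside, z up. It starts standing on the floor of a dock slot; too narrow, stays in the dock
- pack_wide: upright grey plastic battery pack with a black band near its foot and two brass contacts on top, 70 mm wide (its x) x 40 thick (its y) x 100 high, about 0.42 kg; origin at the centre of its underside, z up. It starts standing on the floor of a dock slot; too wide, stays in the dock
- dock: fixed black charging dock at the robot's right, base 70 (x) x 254 (y) x 8 mm thick, origin under its centre. Row of 3 slots along its y, 82 apart, packs in any order, each pack's width along the dock's y. Dividers 8 thick, 74 apart, 98 mm high, reach 20 each side of the row: packs can be gripped only across their 40 mm thickness (dock x), open front and back. Charger block 60 high at the -y end
- mat: fixed black rubber mat, 160 x 160 x 3 mm, origin at the centre of its underside, in front of the robot between dock and tester
- tester: fixed battery tester at the robot's left: steel base plate 200 (x) x 250 (y) x 12 mm, origin on the table under it (plate centre x -5, y 5 mm). Its -x side is the gate side, facing the middle of the table. At x 40 to 95 a grey housing 115 high; a catch post and a hinge post 130 high at the front corners, low side sheets 62 high
- bay_floor (a point): centre of the bay floor, 12 mm above the table, axes as the tester's. The pack stands here, width along x, between two cheeks 92 high (faces at y +-23, x -24 to +24 mm). Stop 25 high at x +32.5 to +40.5, then 53 mm free to the housing; the shut gate's inner face is at x -33. So the pack must be held by its two sides 58 mm apart (along x) to be lowered in
- gate (a joint): gate angle, rad: 0 shut, starts 0.8 to 1.2, limit 1.5; opening turns it counter-clockwise seen from above. Upright aluminium panel 200 wide, 12 thick, 14 to 132 mm above the table; light friction, stays where left. In the last 0.075 rad a sprung ball catch resists with up to about 7 N at the free edge (more nearer the hinge); below 0.03 rad it draws the gate to 0 and holds it
- gate_hinge (a point): on the gate's hinge axis, in its outer face, 73 mm above the table, at the gate's end farther from the robot. Axes turn with the gate: x is the normal pointing inward (the way to push), y runs along the gate to its free edge; so the yaw of x is the tester's yaw + the gate angle
- gate_edge (a point): on the gate's free edge, in its outer face, 200 mm from the hinge axis, 73 mm above the table. The last 6 mm of the gate are folded outward by 10 mm as a pull edge, over its whole height
- tape: bystander, sizes in mm: black tape roll lying flat, 90 mm across, 24 high, to be left where it is; origin at its underside
- driver: bystander, sizes in mm: screwdriver lying down, 150 long, to be left where it is; origin at its underside
- multimeter: bystander, sizes in mm: yellow multimeter lying flat, 150 x 75 x 35, to be left where it is; origin at its underside
- mug: bystander, sizes in mm: blue mug, 80 across, 90 high, to be left where it is; origin at its underside
- water: bystander, sizes in mm: water bottle, 64 across, 190 high, to be left where it is; origin at its underside
- kit_box: bystander, sizes in mm: small cardboard box 70 x 60 x 50, to be left where it is; origin at its underside
There are look-alikes about, which are no part of the job. Leave any red look-alike of the pack_mid alone.

How it is judged (in metres and radians):
On the way, in this order (a step that is already met when the one before it is completed fails the run):
1. the middle-width pack stands upright on the mat, let go (contact force between the fingers and pack_mid below 0.1 N and x of pack_mid in the frame of mat between -0.08 and 0.08 m and y of pack_mid in the frame of mat between -0.08 and 0.08 m and z of pack_mid in the frame of mat between -0.002 and 0.006 m and angle between pack_mid's own z axis and vertical below 0.06 rad and linear speed of pack_mid below 0.02 m/s), for 0.2 s.
2. the middle-width pack stands on the bay floor between the cheeks, let go, with the gate still open (more than 0.3 rad) (contact force between the fingers and pack_mid below 0.1 N and value of joint gate above 0.3 rad and linear speed of pack_mid below 0.02 m/s and x of pack_mid in the frame of bay_floor between -0.02 and 0.012 m and y of pack_mid in the frame of bay_floor between -0.007 and 0.007 m and z of pack_mid in the frame of bay_floor between -0.005 and 0.006 m and angle between the x axis of pack_mid and the x axis of tester, either way round below 0.15 rad and angle between pack_mid's own z axis and vertical below 0.06 rad), for 0.2 s.
At the end, for the whole second after the job is handed in: The 58 mm pack stands upright on the bay floor, within 8 mm (tester x) and 7 mm (tester y) of the bay centre, square to the bay within 0.15 rad, released and at rest; the gate is within 0.015 rad of fully shut, held by its catch; the other two packs are within 30 mm of where they began (x of pack_mid in the frame of bay_floor between -0.008 and 0.008 m and y of pack_mid in the frame of bay_floor between -0.007 and 0.007 m and z of pack_mid in the frame of bay_floor between -0.005 and 0.006 m and angle between the x axis of pack_mid and the x axis of tester, either way round below 0.15 rad and angle between pack_mid's own z axis and vertical below 0.06 rad and contact force between the fingers and pack_mid below 0.1 N and value of joint gate below 0.015 rad and linear speed of pack_mid below 0.02 m/s and distance of each of pack_narrow, pack_wide from where it was at the start of the episode below 0.03 m); the robot touches nothing.
It fails at once if the pack is dropped or knocked over (moves faster than 0.6 m/s with no finger touching it, as after a fall of about 20 mm) (contact force between the fingers and pack_mid below 0.1 N and linear speed of pack_mid above 0.6 m/s).
It fails at once if one of the other two packs is moved by more than 30 mm (distance of any of pack_narrow, pack_wide from where it was at the start of the episode above 0.03 m).
It fails at once if a bystander is pushed more than 40 mm or tipped up (distance of any of tape, driver, multimeter, mug, water, kit_box from where it was at the start of the episode above 0.04 m or angle between any of mug, water, kit_box, multimeter's own z axis and vertical above 0.6 rad).
It also fails if it takes over 72 s, if anything falls off the work surface, if the arm or the gripper's body presses on something with over 40 N, if the wrist force passes 120 N, or if a joint passes its speed limit or range.

ROBOT

A 6-joint arm with a two-finger parallel gripper is mounted at the origin on the work surface. World frame = base frame: x ahead of the robot, y to its left, z up, the work surface at z = 0. Lengths are in mm, angles in rad, forces in N, time in s.
With the tool pointing down it reaches from about 350 to 975 mm from the base axis. Payload 7.1 kg.
Tool frame: the origin (TCP) lies on the front face of the gripper's body, between the roots of the fingers; the fingertips stand 80 mm ahead of it and the grasp point (between the pads) lies 61 mm ahead of it (env.tips_ahead is the distance from the TCP to the fingertips, in mm); z points along the fingers, y is the line along which they close (so a half turn about z gives the same grasp; the last joint's range is limited). The gripper opens to 88 mm and grips with 3 to 60 N. Pads are 20 mm wide; open, the fingers measure 115 mm over their backs; the gripper's body (75 mm by 178 mm) begins 61 mm behind the grasp point.
Start: joints at [1.132, 0.423, 1.63, -0, 1.089, -0.019], TCP at [254.704, 570.729, 302.675] pointing down, gripper open.
Joint ranges: [-3, 3], [-0.9, 2.11], [0.09, 2.58], [-1.31, 4.45], [0.11, 2.69], [-2.54, 2.54]. Speed limits (rad/s): [2.39, 2.39, 3.01, 3.14, 3.14, 3.14].

INTERFACE

Orientations are given as a unit quaternion [x, y, z, w].
In Python, from station import env, set_gripper, viewer, workorder gives the robot as it stands. Calls block until the motion is done:
- env.reach(position, orientation): joint-space move of the TCP to a pose.
- env.move_l(position, rot=None, rate=150, f_stop=None): straight line of the TCP; rot=None keeps the orientation; rate is the mean speed in mm/s. With f_stop (N) it stops when the force on the tool has changed by that much, and returns True; else False.
- env.move_joints(angles): joint-space move.
- set_gripper(opening): finger opening in mm; the grip force is fixed at half the most; returns when the fingers have stopped.
- env.hold(seconds).
- env.ik(position, orientation): joint angles nearest the present ones, or None.
- env.read_state(): the state.
- viewer.camera(name): name is "scene" or "top" or "wrist"; returns the picture (420x560x3 uint8, blue, green, red); there is no depth.
- viewer.camera_params(name): a dict with "fx", "fy", "cx", "cy" (pixels), "pose" (4x4, takes a point from camera to world coordinates); the wrist camera has in their place "tool_from_camera" (4x4, takes a point from camera to tool coordinates, whose origin is the TCP and whose axes are the flange's). Camera axes: x right, y up, looking along -z (the intrinsics and any distortion apply to the point x, -y, -z); pixel columns grow to the right and rows downward; lengths in mm; the calibration is good to about 2 mm. A picture is of the moment at which its call begins: read the wrist's pose just before it. camera_params takes no time and is no camera call.
A pose or a line that the arm cannot do raises env.IKError and nothing moves.
- workorder.sign_off(): hands the job in; it is judged then, once.
The state is a dict: "time_s": time; "qpos": joint angles; "dq": joint speeds; "tau": joint torques, N m; "tool_pos": TCP position; "orientation": TCP orientation; "force": force on the tool from outside, world axes, zero at the start; "wrist_torque": the same for the moment, N m; "width": finger opening in mm; "grip_force": force on a finger pad.
Only numpy, scipy, OpenCV 4.12 (cv2) and the standard library are available. Lean on these libraries where they do the work, as an engineer would, in place of code of your own. Each camera call takes 0.05 s, during which the arm holds its last target. There are 200 camera calls.

## Working session

There is one attempt and no reset: what is moved stays moved. The work goes in short steps, each a Python script; the robot and the scene stay as the last script left them, time stands still between calls to the robot, and variables do not carry over. Pictures are saved under pics/ and viewed, at most 10 in all, crops included, and the job is handed in when it is done.

```bash
mkdir -p pics; ls; python3 - <<'E'
from station import env, viewer
import cv2
for n in ("scene","top"):
    cv2.imwrite(f"pics/{n}0.png",viewer.camera(n)); p=viewer.camera_params(n); print(n,p)
print(viewer.camera_params("wrist")); s=env.read_state(); print(s["time_s"],s["orientation"],s["tool_pos"])
E
```

```text
pics
scene {'fx': 457.84099895941773, 'fy': 457.84099895941773, 'cx': 275.4577669499308, 'cy': 212.45116544182375, 'pose': array([[-8.47846216e-01, -3.16564336e-01,  4.25374912e-01,
         1.01375108e+03],
       [ 5.29962654e-01, -4.79866495e-01,  6.99190770e-01,
         7.67192140e+02],
       [-1.72156941e-02,  8.18239065e-01,  5.74620268e-01,
         7.43153723e+02],
       [ 0.00000000e+00,  0.00000000e+00,  0.00000000e+00,
         1.00000000e+00]])}
top {'fx': 391.3654208830767, 'fy': 391.3654208830767, 'cx': 280.30017406817177, 'cy': 212.75535652322714, 'pose': array([[-1.03036288e-02,  9.94497639e-01, -1.04251054e-01,
         3.97136505e+02],
       [-9.99324703e-01, -6.56377596e-03,  3.61532184e-02,
        -3.42434965e+01],
       [ 3.52700097e-02,  1.04553163e-01,  9.93893688e-01,
         1.04031312e+03],
       [ 0.00000000e+00,  0.00000000e+00,  0.00000000e+00,
         1.00000000e+00]])}
{'fx': 349.01590274330255, 'fy': 349.01590274330255, 'cx': 277.41090453226866, 'cy': 206.89647734339079, 'tool_from_camera': array([[-1.39833964e-03,  9.54465784e-01,  2.98317132e-01,
         8.28270796e+01],
       [ 9.99998898e-01,  1.48327671e-03, -5.83230455e-05,
        -1.11416258e-01],
       [-4.98154204e-04,  2.98316722e-01, -9.54466807e-01,
        -8.26966945e+01],
       [ 0.00000000e+00,  0.00000000e+00,  0.00000000e+00,
         1.00000000e+00]])}
0.1 [ 2.08348275e-01  9.78054459e-01 -6.70931602e-04 -1.43931534e-04] [254.53479636 570.3960399  301.98308508]
```

View pics/scene0.png

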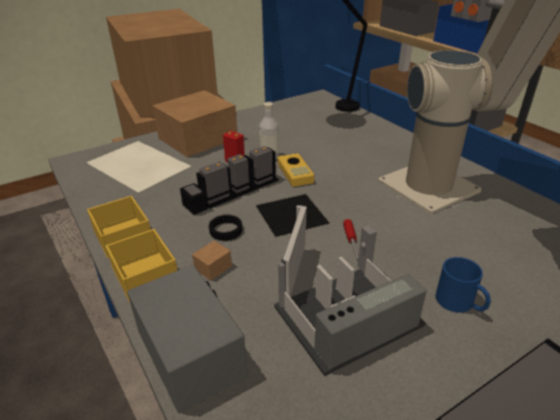

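View pics/top0.png

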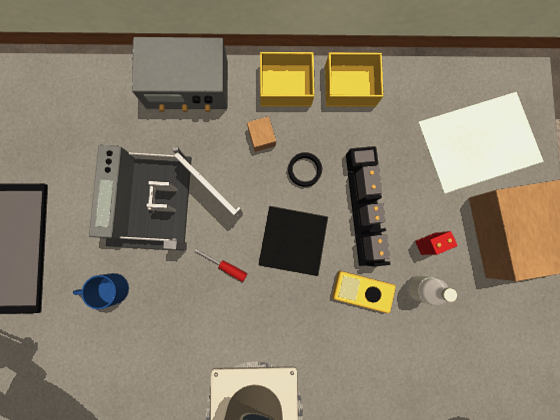

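The top view shows the dock at (370,210) with three grey packs at (368,182), (372,213) and (376,247). The red look-alike is at (437,243), the mat at (294,240), the tester at (145,197) and the gate from (177,152) to (238,211). I'll enlarge the dock and the tester.

```bash
python3 - <<'E'
import cv2,numpy as np
t=cv2.imread("pics/top0.png");s=cv2.imread("pics/scene0.png")
a=cv2.resize(t[140:275,335:400],None,fx=4.4,fy=4.4,interpolation=cv2.INTER_CUBIC)
b=cv2.resize(s[135:217,175:285],None,fx=4.5,fy=4.5,interpolation=cv2.INTER_CUBIC)
h=max(a.shape[0],b.shape[0])
o=np.zeros((h,a.shape[1]+b.shape[1],3),np.uint8);o[:a.shape[0],:a.shape[1]]=a;o[:b.shape[0],a.shape[1]:]=b
o=cv2.convertScaleAbs(o,alpha=1.5,beta=20)
cv2.imwrite("pics/dock.png",o);print(o.shape)
cv2.imwrite("pics/tester.png",cv2.resize(t[138:258,84:248],None,fx=4.8,fy=4.8,interpolation=cv2.INTER_CUBIC))
E
```

```text
(594, 781, 3)
```

View pics/dock.png

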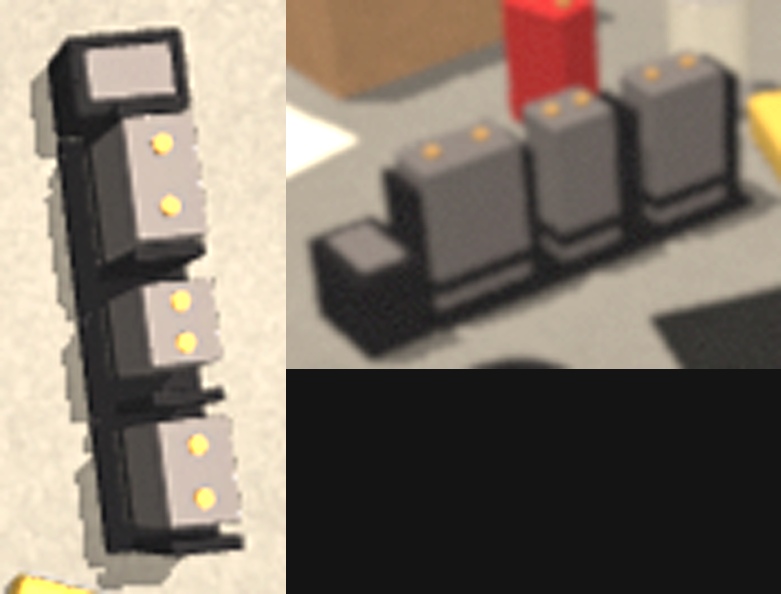

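View pics/tester.png

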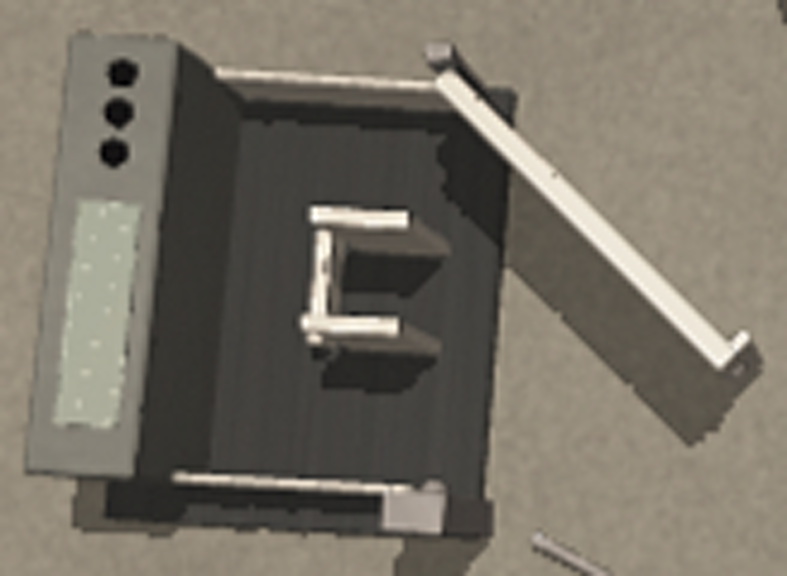

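From the charger end the packs run wide, narrow, mid: the contact spacing and face widths are largest, smallest, medium. The pack to load is therefore the one nearest the robot, at (376,247) in the top view. The red one at (437,243) is the decoy. Next I'll measure poses.

```bash
cat > h.py <<'E'
import numpy as np, cv2
from scipy.optimize import least_squares
from scipy.spatial.transform import Rotation as R
from station import env, set_gripper, viewer, workorder
def quat(yaw):  # tool down, tool x at world yaw
    c,s=np.cos(yaw),np.sin(yaw)
    return R.from_matrix(np.array([[c,s,0],[s,-c,0],[0,0,-1.]])).as_quat()
def wristpose():
    s=env.read_state(); T=np.eye(4); T[:3,:3]=R.from_quat(s["orientation"]).as_matrix(); T[:3,3]=s["tool_pos"]
    return T@viewer.camera_params("wrist")["tool_from_camera"]
def ray(uv,z,p,pose=None):
    M=p["pose"] if pose is None else pose
    uv=np.atleast_2d(uv); z=np.broadcast_to(z,len(uv))
    d=np.c_[(uv[:,0]-p["cx"])/p["fx"],-(uv[:,1]-p["cy"])/p["fy"],-np.ones(len(uv))]@M[:3,:3].T
    return M[:3,3]+d*((z-M[2,3])/d[:,2])[:,None]
def proj(X,p,pose=None):
    M=p["pose"] if pose is None else pose
    c=(np.atleast_2d(X)-M[:3,3])@M[:3,:3]
    return np.c_[p["cx"]-p["fx"]*c[:,0]/c[:,2],p["cy"]+p["fy"]*c[:,1]/c[:,2]]
E
python3 - <<'E'
from h import *
np.set_printoptions(precision=1,suppress=True)
p=viewer.camera_params("top")
D=lambda a:np.array(a)/4.4+[334.6,139.6]
T=lambda a:np.array(a)/4.8+[83.6,137.6]
c=ray(D([(163,144),(171,206),(181,301),(187,342),(198,445),(205,498)]),109,p)[:,:2]
m=(c[::2]+c[1::2])/2; print("centres",m,np.linalg.norm(np.diff(m,axis=0),axis=1),"spacing",np.linalg.norm(c[1::2]-c[::2],axis=1))
d=m[0]-m[2]; print("dock yaw of -y dir",np.arctan2(d[1],d[0]))
h=ray(T([(70,35),(178,40),(135,477),(25,472)]),115,p)[:,:2]; print("housing",h,np.linalg.norm(h-np.roll(h,-1,0),axis=1))
pl=ray(T([(515,90),(490,535)]),12,p)[:,:2];print("plate",pl,np.linalg.norm(pl[0]-pl[1]))
for a,b in((h[1],h[2]),(h[0],h[3]),(pl[0],pl[1])):
    v=b-a;print("tester y yaw",np.arctan2(v[1],v[0])*1)
for zc in(92,104):
    k=ray(T([(310,207),(408,213),(408,229),(398,320),(397,336)]),zc,p)[:,:2];print("cheek",k)
g=ray(T([(440,86),(720,366),(745,335),(455,72),(738,350)]),132,p)[:,:2];print("gate",g)
print("mat",ray([(270,206.5),(327,217),(318,275),(260,265)],3,p)[:,:2])
print("bottle cap,base",ray([(450,295),],190,p),ray([(424,283)],60,p),"meter",ray([(342,272),(395,283),(390,311),(335,300)],35,p)[:,:2])
print("red",ray([(437,243)],100,p))
print("driver",ray([(195,250),(245,275)],15,p)[:,:2])
E
```

```text
centres [[ 575.2 -293.9]
 [ 493.5 -300.4]
 [ 411.4 -307.1]] [81.9 82.4] spacing [35.  22.8 28.9]
dock yaw of -y dir 0.08033934935975613
housing [[659.7 364.7]
 [657.1 311.7]
 [440.1 325.4]
 [443.  378. ]] [ 53.  217.4  52.7 217.1]
plate [[657.6 165. ]
 [411.9 175.1]] 245.91303115584972
tester y yaw 3.0786693677670964
tester y yaw 3.080319812616109
tester y yaw 3.1004115766182596
cheek [[577.  251.7]
 [573.7 202.5]
 [565.5 202.3]
 [519.1 206.4]
 [511.  206.7]]
cheek [[574.7 248. ]
 [571.5 199.5]
 [563.4 199.3]
 [517.5 203.4]
 [509.5 203.7]]
gate [[629.2 178.2]
 [490.6  41.4]
 [505.6  29.3]
 [636.2 171. ]
 [498.3  32.7]]
mat [[ 522.9  -44.6]
 [ 493.7 -196.9]
 [ 340.6 -169.6]
 [ 368.4  -17.2]]
bottle cap,base [[ 304.3 -432.   190. ]] [[ 320.6 -428.3   60. ]] meter [[ 349.2 -227.2]
 [ 319.6 -363.1]
 [ 249.6 -347.3]
 [ 279.1 -207.4]]
red [[ 419.3 -449.   100. ]]
driver [[409.2 150.5]
 [343.5  21.4]]
```

Spacing of 82 and contact spacing confirm the pack order, and the cheek gap comes out at 46. Now I'll check IK for the chain, then grasp.

```bash
cat >> h.py <<'E'
PK=np.array([411.4,-307.1]); YD=0.080; MAT=np.array([431.5,-107.]); BAY=np.array([541.5,225.]); YT=1.51
E
python3 - <<'E'
from h import *
np.set_printoptions(precision=3,suppress=True)
for n,P,z,y in(("dock",PK,129,YD),("dock up",PK,300,YD),("mat",MAT,124,YT),("mat2",MAT,134,YT-np.pi/2),("mat2b",MAT,134,YT+np.pi/2),("bay",BAY,143,YT-np.pi/2),("bay up",BAY,320,YT-np.pi/2),("bayb",BAY,143,YT+np.pi/2)):
    print(n,env.ik([*P,z],quat(y)))
env.reach([*PK,300],quat(YD)); env.move_l([*PK,129],rate=170)
print(env.read_state()["tool_pos"],env.read_state()["force"])
set_gripper(30); s=env.read_state(); print(s["width"],s["grip_force"],s["time_s"],s["force"])
E
```

```text
dock [-0.664  0.539  1.97  -0.     0.632  0.826]
dock up [-0.664  0.263  1.877 -0.     1.002  0.826]
mat [-0.27   0.487  2.119 -0.     0.536 -0.209]
mat2 [-0.27   0.465  2.117 -0.     0.56   1.362]
mat2b [-0.27   0.465  2.117 -0.     0.56  -1.78 ]
bay [ 0.374  0.589  1.804 -0.     0.749  2.005]
bay up [ 0.374  0.347  1.702 -0.     1.092  2.005]
bayb [ 0.374  0.589  1.804 -0.     0.749 -1.136]
[ 411.838 -307.378  129.688] [ 0.363 -0.01   0.624]
40.08700027109124 29.982071220874786 5.1833 [-0.124  1.723  2.202]
```

```bash
python3 - <<'E'
from h import *
np.set_printoptions(precision=2,suppress=True)
env.move_l([*PK,250],rate=150); s=env.read_state(); print(s["width"],s["force"])
env.reach([*MAT,250],quat(YT)); env.move_l([*MAT,129],rate=150)
print(env.move_l([*MAT,118],rate=15,f_stop=4)); s=env.read_state(); print(s["tool_pos"],s["force"],s["width"])
set_gripper(88); s=env.read_state(); print("rel",s["tool_pos"],s["orientation"],s["width"],s["time_s"])
env.move_l([*MAT,270],rate=200); env.reach([*MAT,270],quat(YT+np.pi/2))
env.hold(.2)
M=wristpose(); im=viewer.camera("wrist"); np.save("m1.npy",M); cv2.imwrite("pics/w1.png",im); print(env.read_state()["tool_pos"],env.read_state()["time_s"])
p=viewer.camera_params("wrist"); print(proj([*MAT,103],p,M))
E
```

```text
39.84897666238174 [ 0.84  0.44 -4.63]
True
[ 431.81 -107.09  123.83] [-0.08 -0.67  3.96] 39.73656033324393
rel [ 431.   -106.87  123.22] [ 0.73  0.69 -0.   -0.  ] 87.63262747615607 9.4167
[ 431.49 -107.    269.97] 11.95
[[277.28 212.96]]
```

View pics/w1.png

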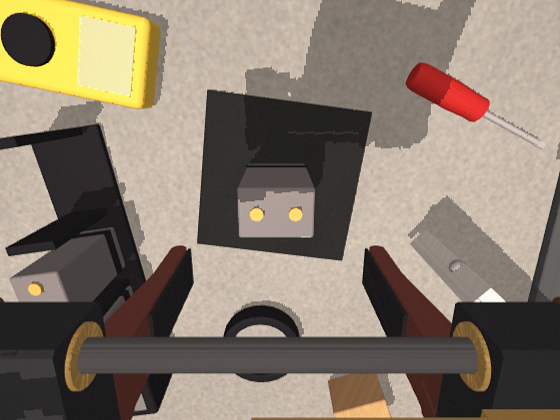

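The pack stands on the mat with its contacts at (257,214) and (296,214), so its centre is (276.5,214) against a predicted (277.3,213). The wrist calibration is good. Next I'll look at the bay from the same relative height while the hand is empty.

```bash
python3 - <<'E'
from h import *
env.reach([*BAY,270],quat(YT+np.pi/2)); env.hold(.2)
M=wristpose(); im=viewer.camera("wrist"); np.save("m2.npy",M); cv2.imwrite("pics/w2.png",im)
cv2.imwrite("pics/w2c.png",cv2.resize(im[100:340,130:450],None,fx=2.5,fy=2.5,interpolation=cv2.INTER_CUBIC)); print(env.read_state()["tool_pos"],env.read_state()["time_s"])
E
```

```text
[541.67884717 223.9763785  270.15002276] 13.5167
```

View pics/w2c.png

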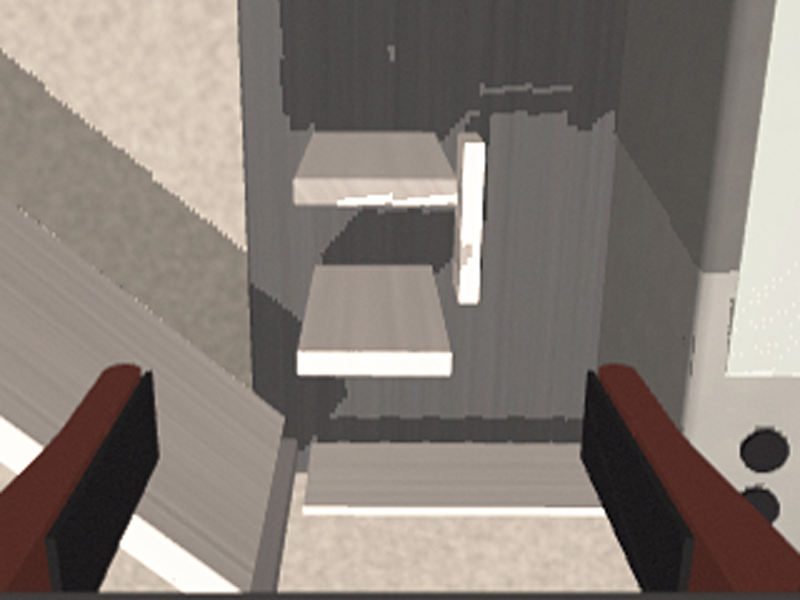

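The bay's near cheek top has its inner edge at crop row 205 (x 294–457) and the far one at row 352 (x 298–451). The stop is at (470,220).

```bash
python3 - <<'E'
from h import *
np.set_printoptions(precision=1,suppress=True)
p=viewer.camera_params("wrist"); M=np.load("m2.npy"); C=lambda a:np.array(a)/2.5+[129.7,99.7]
for z in(92,104):
    k=ray(C([(294,180),(457,180),(457,205),(294,205),(298,352),(451,352),(451,375),(298,375)]),z,p,M)[:,:2]
    print(z,k[[0,1,4,5]].tolist() if 0 else "", "len",np.linalg.norm(k[3]-k[2]),np.linalg.norm(k[5]-k[4]),"gap",k[4:6,0].mean()-k[2:4,0].mean(),"thick",k[2:4,0].mean()-k[:2,0].mean(),k[6:,0].mean()-k[4:6,0].mean(),"centre",k[2:6].mean(0),"yaw",[np.arctan2(*(b-a)[::-1]) for a,b in((k[3],k[2]),(k[4],k[5]))])
    print(proj([*k[2:6].mean(0),z],p,M))
for z,a in((12,[(239,10),(251,285)]),(37,[(485,142),(480,303)])):
    k=ray(C(a),z,p,M)[:,:2]; v=k[0]-k[1]; print("edge",k,"tester y yaw",np.arctan2(v[1],v[0]))
# pack check on mat
M1=np.load("m1.npy"); q=ray([(257,214.3),(295.7,214.3)],104,p,M1); print("pack",q)
E
```

```text
92  len 49.92726401444658 49.410533062259546 gap 48.529399250797155 thick 7.763265539685335 8.077486658668704 centre [544.7 225.5] yaw [np.float64(1.5069049785881468), np.float64(1.5068847846507296)]
[[279.7 211.9]]
104  len 47.63029176970949 47.137333733555394 gap 46.29673769136161 thick 7.406105862999993 7.705870808522491 centre [540.7 225.7] yaw [np.float64(1.5069049785881476), np.float64(1.5068847846507312)]
[[279.7 211.9]]
edge [[461.2 180.1]
 [569.6 173.3]] tester y yaw 3.078652264087788
edge [[512.5 267.8]
 [574.4 264.4]] tester y yaw 3.0863413568995015
pack [[ 431.3 -122.3  104. ]
 [ 433.1  -93.2  104. ]]
```

The cheek-top height of 104 reproduces the given sizes (46 gap, 48 length). Bay centre is about (540.2, 225.6), yaw 1.508. Now I'll regrip and load.

```bash
python3 - <<'E'
from h import *
np.set_printoptions(precision=2,suppress=True)
B=np.array([540.2,225.6]); q=quat(1.508+np.pi/2)
env.reach([*MAT,270],quat(YT+np.pi/2)); env.move_l([*MAT,134],rate=150); set_gripper(48)
s=env.read_state(); print(s["width"],s["tool_pos"],s["time_s"])
env.move_l([*MAT,300],rate=170); env.reach([*B,300],q); env.move_l([*B,245],rate=120); env.hold(.3)
s=env.read_state(); print(s["tool_pos"],s["width"])
hit=env.move_l([*B,152],rate=50,f_stop=8); s=env.read_state(); print(hit,s["tool_pos"],s["force"])
if not hit:
    print(env.move_l([*B,137],rate=15,f_stop=5)); s=env.read_state(); print(s["tool_pos"],s["force"],s["width"],s["time_s"])
E
```

```text
57.72164078104204 [ 431.72 -107.2   134.32] 16.4667
[540.47 225.73 245.71] 58.00435779346236
False [540.37 225.66 152.29] [-0.41 -0.83 -4.87]
True
[540.15 225.52 143.26] [-0.93 -0.51  3.62] 57.57464453887846 22.4667
```

Seated at the expected height (TCP z 143.3). Now release, retreat and check.

```bash
python3 - <<'E'
from h import *
np.set_printoptions(precision=2,suppress=True)
B=np.array([540.2,225.6])
set_gripper(80); env.hold(.3); env.move_l([*B,270],rate=120); env.hold(.2)
M=wristpose(); im=viewer.camera("wrist"); cv2.imwrite("pics/w3.png",im)
t=viewer.camera("top"); cv2.imwrite("pics/top3.png",t)
o=np.zeros((600,780,3),np.uint8); a=cv2.resize(im[110:330,150:430],None,fx=1.6,fy=1.6); b=cv2.resize(t[138:258,150:250],None,fx=3.2,fy=3.2)
o[:a.shape[0],:a.shape[1]]=a; o[:b.shape[0],450:450+b.shape[1]]=b; cv2.imwrite("pics/c3.png",o)
print(proj([*B,112],viewer.camera_params("wrist"),M),env.read_state()["time_s"])
E
```

```text
[[277.84 218.15]] 24.8417
```

View pics/c3.png

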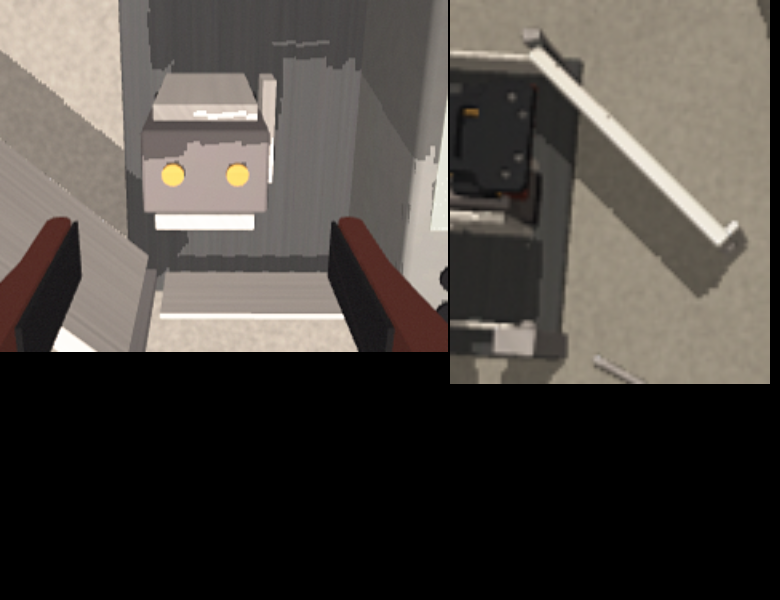

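The pack stands square between the cheeks: contact centre is (278.4,219.4) against a predicted (277.8,218.2), and the gate is unmoved. Now the gate, pushed along an arc with closed fingers.

```bash
python3 - <<'E'
from h import *
np.set_printoptions(precision=2,suppress=True)
H=np.array([636.,174.5]); YT=1.508; r=170
def pose(th,d,z=155):
    n=YT+th; y=n+np.pi/2
    P=H+r*np.array([np.cos(y),np.sin(y)])-d*np.array([np.cos(n),np.sin(n)])
    return [*P,z],quat(n)
ths=[*np.arange(.8,.11,-.1)]
for th,d in((.86,50),*((t,10) for t in ths),(0,8)): assert env.ik(*pose(th,d)) is not None
set_gripper(0)
p,q=pose(.86,50,270); env.reach(p,q); env.move_l(pose(.86,50)[0],rate=150)
print("touch",env.move_l(pose(.86,-4)[0],rate=40,f_stop=3)); s=env.read_state()
n=YT+.86; N=np.array([np.cos(n),np.sin(n)]); P0=np.array(pose(.86,0)[0][:2]); print("d at touch",(P0-s["tool_pos"][:2])@N,s["force"])
for t in ths:
    if env.move_l(*pose(t,10),rate=90,f_stop=20): print("stopped",t); break
s=env.read_state(); print(s["tool_pos"],s["force"],s["time_s"])
E
```

```text
touch False
d at touch -3.8430543915390634 [ 0.16  0.41 -0.43]
[469.21 141.02 155.01] [-0.95  0.15 -0.12] 31.6417
```

```bash
python3 - <<'E'
from h import *
np.set_printoptions(precision=2,suppress=True)
H=np.array([636.,174.5]); YT=1.508; r=170
def pose(th,d,z=155):
    n=YT+th; y=n+np.pi/2
    return [*(H+r*np.array([np.cos(y),np.sin(y)])-d*np.array([np.cos(n),np.sin(n)])),z],quat(n)
N=np.array([np.cos(YT),np.sin(YT)])
def rep(m): s=env.read_state(); print(m,"d",(np.array(pose(0,0)[0][:2])-s["tool_pos"][:2])@N,s["force"],s["time_s"])
print(env.move_l(*pose(.05,10),rate=50,f_stop=30)); rep("a")
for d in np.arange(15,-4,-2.):
    hit=env.move_l(*pose(0,d),rate=20,f_stop=25); rep(hit)
    if hit or np.linalg.norm(env.read_state()["force"])>25: break
E
```

```text
False
a d 18.906084743829016 [ 0.69 -1.03 -0.11] 32.3
False d 15.06428686863031 [-0.84 -0.    0.52] 32.625
False d 12.838012380113046 [0.29 0.22 0.51] 32.875
False d 11.22336562731097 [-0.   -4.03  0.79] 33.125
False d 10.951833893881691 [  1.44 -17.59   3.84] 33.375
False d 10.70384694722902 [  3.97 -31.2    8.84] 33.625
```

```bash
python3 - <<'E'
from h import *
N=np.array([np.cos(1.508),np.sin(1.508)])
s=env.read_state(); P=s["tool_pos"].copy(); P[:2]-=60*N
env.move_l(P,rate=100); P[2]=270; env.move_l(P,rate=200); 
env.reach([430,-60,330],quat(1.5)); env.hold(.2)
t=viewer.camera("top"); c=viewer.camera("scene")
o=np.zeros((600,800,3),np.uint8); a=cv2.resize(t[138:258,84:200],None,fx=3.6,fy=3.6,interpolation=cv2.INTER_CUBIC); b=cv2.resize(c[190:370,260:440],None,fx=2.1,fy=2.1,interpolation=cv2.INTER_CUBIC)
o[:a.shape[0],:a.shape[1]]=a; o[:b.shape[0],420:420+b.shape[1]]=b[:,:380]
cv2.imwrite("pics/c4.png",o); s=env.read_state(); print(s["time_s"],s["force"])
p=viewer.camera_params("top"); H=np.array([636.,174.5])
for th in(0,.03,.06,.1,.2):
    y=1.508+th+np.pi/2; e=H+200*np.array([np.cos(y),np.sin(y)]); print(th,(proj([*e,132],p)-[84,138])*3.6)
E
```

```text
36.2083 [ 0.55194567  0.06398312 -0.59316379]
0 [[309.1978094  359.05613733]]
0.03 [[318.67032476 359.42256476]]
0.06 [[328.15322581 359.50657277]]
0.1 [[340.79746204 359.17950115]]
0.2 [[372.27613633 356.17548297]]
```

View pics/c4.png

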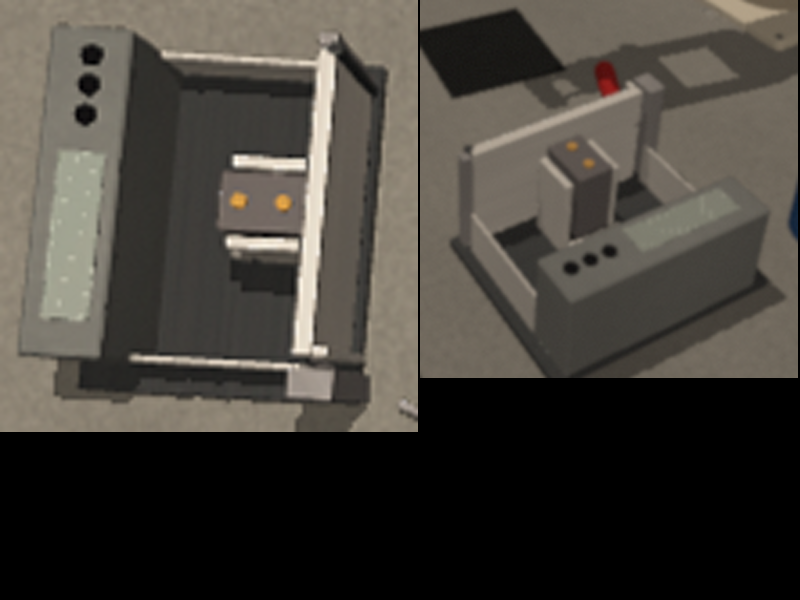

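```bash
python3 - <<'E'
from h import *
p=viewer.camera_params("top"); T=lambda a:np.array(a)/3.6+[83.6,137.6]
t=cv2.imread("pics/c4.png",0).astype(float)
# bright stripe edges per row -> fit lines
rows=np.arange(75,335,5); L=[];Rr=[]
for y in rows:
    g=np.diff(cv2.GaussianBlur(t,(5,5),0)[y,285:345]); L.append(285.5+g.argmax()); Rr.append(285.5+g.argmin())
for n,a in(("inner",L),("outer",Rr)):
    w=ray(T(np.c_[a,rows]),132,p)[:,:2]; k=cv2.fitLine(w.astype(np.float32),cv2.DIST_HUBER,0,.01,.01).ravel()
    yaw=np.arctan2(k[1],k[0])%np.pi; u=np.array([np.cos(1.508),np.sin(1.508)])
    print(n,"gate angle",yaw-1.508-np.pi/2,"bay x",(k[2:]-[540.2,225.6])@u)
E
```

```text
inner gate angle -0.0022022724 bay x -33.28000356703735
outer gate angle -0.004818201 bay x -44.84580044872303
```

The gate is shut: angle is about 0, inner face at -33.3 mm and outer at -44.8 mm, against the specified -33 and -45. The pack is centred in the bay and the robot is clear, so I'm handing in.

```bash
python3 -c "
from h import *
print(workorder.sign_off())"
```

```text
the job is handed in; nothing more can be done
None
```

The 58 mm pack is standing in the tester bay after a set-down and regrip on the mat, the gate is shut on its catch, and the job was handed in at about 36 s of the 72 s; sign-off returned no verdict.

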